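# Reset the tripped desk alarm unit behind its push-latch flap

### The job

The alarm unit with the red lamp bar has tripped. With the fingertips, and without gripping anything, press its grey flap and let go so that it pops open, press the green button under it right down and let go of it, then push the flap shut and press it down again until it latches and stays shut when you let go. Leave the blue-lamp unit alone, press gently, and do not lift, carry or shove anything else on the desk.

Things in the scene. Friction and masses are not known exactly. Their poses are not given: they have to be found in the camera images.
- tripped_unit: White desk alarm unit fixed to the desk, 150 (x) x 110 (y) x 60 (z) mm, red lamp bar on top near the rear. Origin: centre of its underside on the desk; x points from its front to its rear (away from the robot, within 0.45 rad), y left, z up. The front 29 mm are only 50 mm high; the lamp bar (at x = +58 mm) stands 7 mm proud. Recess under the flap: x -46 to +14 mm, 74 mm wide, floor at 34 mm.
- tripped_unit_flap (a joint): Angle (rad) of the grey flap (56 x 70 x 5 mm), hinged at its rear edge; grows as its front edge rises; latched flush: about 0. Push-push latch: press it to -0.15 or lower (stop at -0.18, front edge 10 mm below flush, 3 to 5 N on the pad), let go: it springs open to about 1.2. Push it shut to -0.15 or lower, let go: it latches. Pressed less than -0.07 it stays as it was.
- tripped_unit_flap_edge (a point): Middle of the flap's front edge on its top face, 56 mm from the hinge; moves with the flap. The open flap is held softly: it can be brushed back to 1.5 rad and returns. To shut it, push its upper face from behind, over and down. The latched flap cannot be pulled open.
- tripped_unit_flap_hinge (a point): Point on the flap's hinge axis, mid width: x = +12, y = 0, z = 57 mm in the red-lamp unit's frame. The axis runs along the unit's y.
- tripped_unit_flap_pad (a point): Centre of the black thumb pad on the flap's top face, 44 mm from the hinge, 12 mm from the front edge; moves with the flap (60 mm above the desk when shut). The place to press.
- tripped_unit_button (a joint): Travel (m) of the round green button under the flap, pressed straight down: 0 up, 0.006 fully down, about 5 N; it springs back up.
- tripped_unit_button_top (a point): Centre of the green button's top, 26 mm across, at x = -30, y = 0, z = 46 mm in the red-lamp unit's frame when up; moves with the button.
- other_unit: White desk alarm unit fixed to the desk, 150 (x) x 110 (y) x 60 (z) mm, blue lamp bar on top near the rear. Origin: centre of its underside on the desk; x points from its front to its rear (away from the robot, within 0.45 rad), y left, z up. Same in every other way as the red-lamp unit; to be left alone.
- other_unit_flap (a joint): Flap angle (rad) of the blue-lamp unit, latched at about 0.
- water_bottle: Water bottle with green cap, 66 mm across, 210 mm tall, loose, to be left where it is. Origin: centre of its underside.
- spray_bottle: Green spray bottle with white head, 72 mm across, 188 mm tall, loose, to be left where it is. Origin: centre of its underside.
- mug: Blue mug, 80 mm across, 95 mm tall, loose, to be left where it is. Origin: centre of its underside.
- stapler: Blue and black stapler, 130 x 36 x 45 mm, loose, to be left where it is. Origin: centre of its underside.
- tape_roll: Yellow tape roll lying flat, 56 mm across, 19 mm tall, loose, to be left where it is. Origin: centre of its underside.
- highlighter: Yellow and black highlighter lying down, about 115 x 20 x 16 mm, loose, to be left where it is. Origin: centre of its underside.
Not all that is in view belongs to the job. What is shaped like the tripped_unit but purple is not meant.

How it is judged:
By the outcome, as a careful person would: the job done as asked, in the order asked, and still so for the second after the job is handed in, with the robot touching nothing.
It also fails if it takes over 48 s, if anything falls off the work surface, if the arm or the gripper's body presses on something with over 40 N, if the wrist force passes 120 N, or if a joint passes its speed limit or range.

### The arm

A 7-joint arm with a two-finger parallel gripper is mounted at the origin on the work surface. World frame = base frame: x ahead of the robot, y to its left, z up, the work surface at z = 0. Lengths are in m, angles in rad, forces in N, time in s.
With the tool pointing down it reaches from about 0.425 to 0.95 m from the base axis. Payload 16.7 kg.
Tool frame: the origin (TCP) lies between the finger pads; the fingertips stand 19 mm ahead of it and the grasp point (between the pads) is the TCP; z points along the fingers, y is the line along which they close (so a half turn about z gives the same grasp; the last joint's range is limited). The gripper opens to 94 mm and grips with 3 to 60 N. Pads are 16 mm wide; open, the fingers measure 119 mm over their backs; the gripper's body (75 mm by 177 mm) begins 78 mm behind the grasp point.
Start: joints at [-1.393, 0.426, 0.074, 1.606, -0.034, 1.111, -0.067], TCP at [0.217, 0.639, 0.224] pointing down, gripper open.
Joint ranges: [-2.85, 2.85], [-0.5, 2.14], [-1.23, 1.37], [0.21, 2.46], [-1.02, 4.16], [0.16, 2.05], [-2.73, 2.73]. Speed limits (rad/s): [1.89, 1.89, 2.39, 2.39, 3.01, 3.01, 3.01].

### API

Orientations are given as a rotation vector (axis times angle).
In Python, from workcell import telemetry, viewer, workorder, spotter gives the robot as it stands.
- The arm moves only by the shell command python3 -m jog 'ROWS' [OPENING]. ROWS is JSON, one flat list of numbers, 4 for each row, row after row: the shift along the tool's x, y, z in units of 0.5 m (1.0 is 0.5 m), then the turn about the tool's z in units of 30 degrees (1.0 is 30 degrees). A call has 1 to 5 rows; each row is the pose to reach, as a shift and turn from the pose commanded when the call began, along the tool's axes at that moment; what a row does not reach only later rows make up. A row lasts 1/10 s, in which the tool goes at most 50 mm and 8.59 degrees, less where a joint would pass 70% of its speed; a pose out of reach is approached as far as the arm can. A call with a number of a shift or a turn outside -1 to 1 is refused whole. A call with a gripper value outside its range is refused whole. OPENING is the opening, from 0 (shut) to 1 (fully open), set as the call begins (- or left out, the last holds). The fingers move at their own pace and stop on an object; the grip force is fixed at half the most. Time passes only in rows, so rows that repeat a pose let the fingers close. It gives the time, the measured TCP pose, the force, the opening and the grip force at its end, in the units of the state.
- telemetry.read_state(): the state, without advancing time (a new reading comes with each control period).
- viewer.capture(name): name is "scene" or "top" or "wrist"; returns a dict with "img" (400x640x3 uint8, blue, green, red), "camera_matrix" (3x3 intrinsics, pixels), "eye" and "attitude" of the camera in the world. Camera axes: x right, y up, looking along -z (the intrinsics and any distortion apply to the point x, -y, -z); pixel columns grow to the right and rows downward; lengths in m; the calibration is good to about 2 mm. A picture is of the moment at which its call begins. There is no depth.
- workorder.sign_off(): hands the job in; it is judged then, once.
Trained networks look in the newest picture that a camera, given by its name, has taken for a name from the list of things; names that differ only in an ending like _2 or _b are one class to them, and where a whole thing is asked for, a point or a joint stands for the part that bears it (a point fixed in the world has none). Each returns a list of dicts, best first, with "score" (0 to 1); they miss things now and then, are a little off and sometimes report something else, mostly with a low value. They report only what shows in the picture. A call takes as long as a camera call. They do not tell look-alikes from the thing itself.
- spotter.recognise(query, camera): "xyz" ([x, y, z] in m, in world coordinates, good to about 4 mm: the middle of the surface that is visible of it).
- spotter.landmark_of(query, camera): "xyz" ([x, y, z] in m, in world coordinates, good to about 4 mm: a listed point, or the origin of a listed thing).
The state is a dict: "time": time; "joint_pos": joint angles; "qvel": joint speeds; "joint_efforts": joint torques, N m; "eef_pos": TCP position; "orientation": TCP orientation; "ft_force": force on the tool from outside, world axes, zero at the start; "torque": the same for the moment, N m; "width": finger opening in m; "finger_force": force on a finger pad.
Only numpy, scipy, OpenCV 4.12 (cv2) and the standard library are available. Lean on these libraries where they do the work, as an engineer would, in place of code of your own. Each camera call takes 0.05 s, during which the arm holds its last target. There are 200 camera calls.

## Working session

There is one attempt and no reset: what is moved stays moved. The work goes in short steps, Python scripts to look and compute and a shell command to move; the robot and the scene stay as the last step left them, time stands still between calls to the robot, and variables do not carry over. Pictures are saved under pics/ and viewed, at most 10 in all, crops included, and the job is handed in when it is done.

```bash
mkdir -p pics; cat > look.py <<'E'
import sys,cv2,numpy as np
from workcell import viewer,spotter,telemetry
E
python3 - <<'E'
import cv2,numpy as np
from workcell import viewer,spotter,telemetry
s=telemetry.read_state();print(s['time'],s['eef_pos'],s['orientation'],s['width'])
ims=[]
for c in ['scene','top']:
    r=viewer.capture(c);cv2.imwrite(f'pics/{c}0.png',r['img']);print(c,r['eye'])
    for q in ['tripped_unit','tripped_unit_flap_hinge','tripped_unit_flap_pad','other_unit']:
        for d in spotter.landmark_of(q,c): print(c,q,np.round(d['xyz'],3),round(d['score'],2))
E
```

```text
0.0 [0.21658753 0.63888913 0.22379898] [-5.11111192e-01 -3.09962058e+00  1.92995095e-03] 0.09423586380448797
scene [ 1.22942796 -0.04698438  0.73427784]
scene tripped_unit [ 0.211 -0.292  0.003] 0.92
scene tripped_unit [ 0.831 -0.222 -0.002] 0.85
scene tripped_unit [ 0.334  0.197 -0.001] 0.71
scene tripped_unit [ 0.77   0.254 -0.002] 0.66
scene tripped_unit [ 0.557 -0.181  0.001] 0.63
scene tripped_unit_flap_hinge [0.345 0.205 0.056] 0.98
scene tripped_unit_flap_hinge [ 0.843 -0.224  0.058] 0.91
scene tripped_unit_flap_hinge [ 0.217 -0.285  0.054] 0.85
scene tripped_unit_flap_hinge [ 0.569 -0.178  0.06 ] 0.56
scene tripped_unit_flap_pad [ 0.796 -0.22   0.061] 0.82
scene tripped_unit_flap_pad [0.302 0.181 0.061] 0.8
scene tripped_unit_flap_pad [ 0.524 -0.187  0.059] 0.64
scene tripped_unit_flap_pad [ 0.177 -0.3    0.057] 0.58
scene other_unit [0.557 0.176 0.001] 0.55
top [0.41922313 0.00858607 1.38001726]
top tripped_unit [ 0.208 -0.286 -0.002] 0.76
top tripped_unit [ 0.553 -0.182  0.002] 0.69
top tripped_unit [ 0.829 -0.22   0.003] 0.58
top tripped_unit [ 0.333  0.197 -0.005] 0.58
top tripped_unit [0.77  0.258 0.002] 0.56
top tripped_unit_flap_hinge [0.782 0.265 0.056] 0.9
top tripped_unit_flap_hinge [ 0.563 -0.178  0.055] 0.86
top tripped_unit_flap_hinge [ 0.845 -0.219  0.056] 0.8
top tripped_unit_flap_hinge [0.348 0.205 0.056] 0.76
top tripped_unit_flap_hinge [ 0.222 -0.287  0.057] 0.73
top tripped_unit_flap_pad [ 0.794 -0.226  0.063] 0.96
top tripped_unit_flap_pad [0.306 0.183 0.065] 0.88
top tripped_unit_flap_pad [0.738 0.248 0.057] 0.86
top tripped_unit_flap_pad [ 0.18  -0.303  0.062] 0.61
top tripped_unit_flap_pad [ 0.523 -0.188  0.059] 0.57
top other_unit [0.554 0.174 0.006] 0.73
top other_unit [ 0.555 -0.18   0.001] 0.35
```

View pics/top0.png

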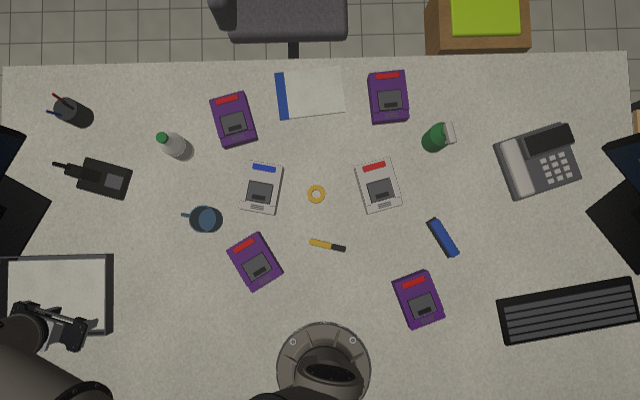

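View pics/scene0.png

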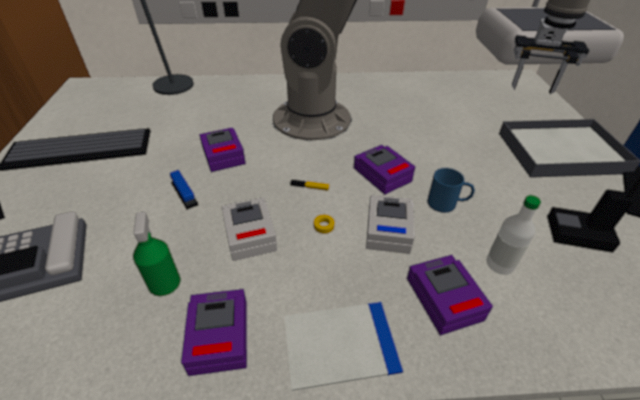

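The red-lamp white unit is at about pixel (378,185) in the top view, with its pad at (381,194) and lamp at (374,166). This matches the network origin (0.555, -0.181) and a yaw of about 0.22. The other red-lamp units are purple.

```bash
rm look.py; cat > h.py <<'E'
import sys,json,numpy as np
from scipy.spatial.transform import Rotation as R
from workcell import telemetry
try: P=json.load(open('unit.json'))
except OSError: P=[0.555,-0.1812,0.22]
def U(x,y,z):  # unit frame -> world
    return np.array([P[0]+np.cos(P[2])*x-np.sin(P[2])*y, P[1]+np.sin(P[2])*x+np.cos(P[2])*y, z])
def rows(tcp, label=''):
    s=telemetry.read_state(); r=R.from_rotvec(s['orientation'])
    m=r.as_matrix(); d=m.T@(np.array(tcp)-s['eef_pos'])
    yaw=np.arctan2(m[1,0],m[0,0]); t=-(P[2]+np.pi-yaw); t=(t+np.pi)%(2*np.pi)-np.pi
    print(label,'rows',np.round(d/0.5,4),'turn',round(t/np.radians(30),3),'t',round(s['time'],2),'F',np.round(s['ft_force'],1),'q7',round(s['joint_pos'][6],2))
def unit():  # tip position in unit frame, mm
    s=telemetry.read_state(); p=s['eef_pos']-[P[0],P[1],0.019]; c,n=np.cos(P[2]),np.sin(P[2])
    print('tip in unit mm',np.round(1e3*np.array([c*p[0]+n*p[1],-n*p[0]+c*p[1],p[2]]),1))
E
python3 -m jog '[-0.691,-0.587,0,-1, -0.691,-0.587,0,-1, -0.691,-0.587,0,-1, -0.691,-0.587,0,-1, -0.691,-0.587,0,-1]' 0
python3 -c "
from h import *
rows([0.45,0.2,0.22]);rows(U(-.032,0,.12),'pad')"
```

```text
time: 1.0
eef_pos: [0.3459, 0.4231, 0.2247]
orientation: [-0.313, 3.126, 0.001]
ft_force: [0.6, 0.4, 0.0]
width: 0.0576
finger_force: 0.0
 rows [-0.1155 -0.4788  0.0092] turn -0.039 t 1.0 F [0.6 0.4 0. ] q7 0.78
pad rows [-0.106  -1.269   0.2089] turn -0.039 t 1.0 F [0.6 0.4 0. ] q7 0.78
```

```bash
python3 -m jog '[-0.13,-0.48,0,-0.04, -0.13,-0.48,0,-0.04, -0.13,-0.48,0,-0.04, -0.13,-0.48,0,-0.04, -0.13,-0.48,0,-0.04]' | head -2
python3 -c "
from h import *
rows(U(-.10,0,.22),'pad')"
```

```text
time: 1.5
eef_pos: [0.4563, 0.2003, 0.2249]
pad rows [ 0.172  -0.7882  0.0093] turn -0.005 t 1.5 F [1.1 0.9 0.2] q7 1.28
```

```bash
python3 -m jog '[0.1,-0.76,0,0, 0.1,-0.76,0,0, 0.1,-0.76,0,0, 0.1,-0.76,0,0, 0.1,-0.76,0,0]' | head -2
python3 -m jog '[0.05,-0.28,0,0, 0.05,-0.28,0,0, 0.05,-0.28,0,0, 0.05,-0.28,0,0]' | head -3
python3 - <<'E'
from h import *
import cv2
from workcell import viewer,spotter
r=viewer.capture('wrist');cv2.imwrite('pics/w1.png',r['img']);print(r['eye'])
for q in ['tripped_unit','tripped_unit_flap_hinge','tripped_unit_flap_pad','tripped_unit_flap_edge']:
    for d in spotter.landmark_of(q,'wrist'): print(q,np.round(d['xyz'],4),round(d['score'],2))
rows(U(-.032,0,.085),'pad');unit()
E
```

```text
time: 2.0
eef_pos: [0.4772, -0.0487, 0.2249]
time: 2.4
eef_pos: [0.4825, -0.1944, 0.2249]
orientation: [-0.331, 3.124, -0.003]
[ 0.40675055 -0.2097524   0.38524459]
tripped_unit [ 5.500e-01 -1.831e-01  4.000e-04] 0.77
tripped_unit_flap_pad [ 0.525  -0.1921  0.0539] 0.76
tripped_unit_flap_edge [ 0.5122 -0.1916  0.0564] 0.85
pad rows [-0.0785 -0.019   0.2789] turn -0.001 t 2.65 F [-0.3 -0.2  0.2] q7 2.15
tip in unit mm [-71.3   9.5 205.4]
```

View pics/w1.png

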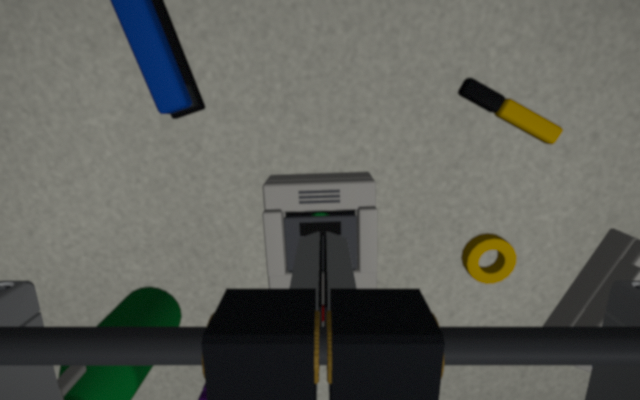

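The wrist view shows the unit square to the image. Its front corners are at about (264,184) and (376,181), the pad is at (321,229), and the closed fingers hang in front of the flap. I'll back-project these to check the pose.

```bash
python3 - <<'E'
from h import *
import cv2
from workcell import viewer
r=viewer.capture('wrist');K=np.array(r['camera_matrix']);A=np.array(r['attitude']);print(A.shape,K[0],r.keys())
M=A if A.shape==(3,3) else (R.from_rotvec(A).as_matrix() if A.size==3 else R.from_quat(A).as_matrix())
def bp(u,v,z):
    d=M@(np.array([1,-1,-1])*(np.linalg.inv(K)@[u,v,1])); return r['eye']+d*(z-r['eye'][2])/d[2]
for n,u,v,z in [('pad',321,229,.06),('fl',264,184,.05),('fr',376,181,.05),('flap l',286,213,.06),('flap r',357,212,.06)]: print(n,np.round(bp(u,v,z),4))
print('expected pad',U(-.032,0,.06),'fl',U(-.075,.055,.05),'fr',U(-.075,-.055,.05))
E
```

```text
(3,) [358.22846108   0.         322.57564274] dict_keys(['img', 'camera_matrix', 'eye', 'attitude'])
pad [ 0.524  -0.1795  0.06  ]
fl [ 0.4948 -0.242   0.05  ]
fr [ 0.4687 -0.138   0.05  ]
flap l [ 0.5155 -0.2155  0.06  ]
flap r [ 0.4999 -0.1499  0.06  ]
expected pad [ 0.52377128 -0.18818335  0.06      ] fl [ 0.46980506 -0.14389286  0.05      ] fr [ 0.49381032 -0.25124158  0.05      ]
```

```bash
python3 - <<'E'
from h import *
import cv2
from workcell import viewer
r=viewer.capture('wrist');cv2.imwrite('pics/w2.png',r['img']);K=np.array(r['camera_matrix']);print(r['eye']);unit()
M=R.from_rotvec(r['attitude']).as_matrix()
def pj(p):
    c=M.T@(np.array(p)-r['eye']); q=K@[c[0],-c[1],-c[2]]; return tuple(np.round(q[:2]/q[2]).astype(int).tolist())
im=r['img'].copy()
for yaw,c in [(P[2],(0,0,255)),(0.24,(0,255,0))]:
    P[2]=yaw
    for a,z in [([(-75,55),(-75,-55),(-46,-55),(-46,55)],.05),([(-46,35),(-44,35),(-44,-35),(12,-35),(12,35)],.06),([(-38,12),(-26,12),(-26,-12),(-38,-12)],.06)]:
        cv2.polylines(im,[np.array([pj(U(x/1e3,y/1e3,z)) for x,y in a])],True,c,1)
cv2.imwrite('pics/w2o.png',cv2.resize(im[130:330,200:440],None,fx=3,fy=3))
E
```

```text
[ 0.40792425 -0.2038924   0.38486443]
tip in unit mm [-71.2   9.4 205.5]
```

View pics/w2o.png

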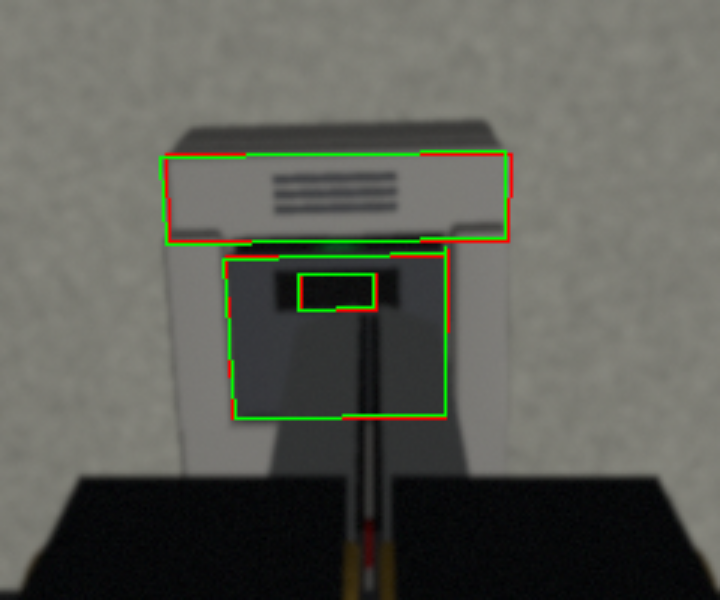

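The outlines projected with my pose (0.555, -0.181, 0.22) match the body, flap and pad (crop ~ (337,291)) to within about 2 mm. Next I descend above the pad.

```bash
python3 -c "
from h import *
rows(U(-.034,0,.12),'hi');rows(U(-.034,0,.087),'lo')"
```

```text
hi rows [-0.0744 -0.0188  0.2091] turn -0.001 t 2.75 F [0.5 0.3 0.4] q7 2.15
lo rows [-0.0744 -0.0188  0.2751] turn -0.001 t 2.75 F [0.5 0.3 0.4] q7 2.15
```

```bash
python3 -m jog '[-0.0744,-0.0188,0.21,0, -0.0744,-0.0188,0.21,0, -0.0744,-0.0188,0.25,0, -0.0744,-0.0188,0.27,0, -0.0744,-0.0188,0.27,0]' 
python3 -c "
from h import *
unit();rows(U(-.034,0,.079),'touch');rows(U(-.034,0,.073),'press')"
```

```text
time: 3.25
eef_pos: [0.5208, -0.1895, 0.0888]
orientation: [0.342, -3.121, -0.001]
ft_force: [-0.3, 0.7, 0.7]
width: 0.0006
finger_force: 0.0
tip in unit mm [-35.2  -0.6  69.8]
touch rows [-0.0025  0.0012  0.0196] turn -0.004 t 3.25 F [-0.3  0.7  0.7] q7 2.28
press rows [-0.0025  0.0012  0.0316] turn -0.004 t 3.25 F [-0.3  0.7  0.7] q7 2.28
```

```bash
python3 -m jog '[0,0,0.01,0, 0,0,0.018,0, 0,0,0.022,0, 0,0,0.025,0, 0,0,0.025,0]' | sed -n '2p;4p'
python3 -c "
from h import *
unit()"
```

```text
eef_pos: [0.5219, -0.1899, 0.0774]
ft_force: [0.5, 0.6, 2.4]
tip in unit mm [-34.2  -1.3  58.4]
```

```bash
python3 -m jog '[0,0,0.003,0, 0,0,0.006,0, 0,0,0.008,0, 0,0,0.008,0]' | sed -n '2p;4p'
python3 -c "
from h import *
unit()"
```

```text
eef_pos: [0.5217, -0.19, 0.0729]
ft_force: [1.9, 0.3, 3.1]
tip in unit mm [-34.4  -1.3  53.9]
```

```bash
python3 -m jog '[0,0,0.002,0, 0,0,0.003,0, 0,0,0.003,0]' | sed -n '2p;4p'
python3 -c "
from h import *
unit()"
```

```text
eef_pos: [0.5219, -0.19, 0.0719]
ft_force: [-0.1, 1.9, 10.9]
tip in unit mm [-34.2  -1.4  52.9]
```

```bash
python3 -m jog '[0,0,-0.03,0, 0.05,0,-0.10,0, 0.10,0,-0.16,0, 0.10,0,-0.16,0, 0.10,0,-0.16,0]' | sed -n '1p;2p;4p'
python3 - <<'E'
from h import *
import cv2
from workcell import viewer,spotter
r=viewer.capture('wrist');cv2.imwrite('pics/w3.png',r['img'])
for q in ['tripped_unit_flap_edge','tripped_unit_button_top']:
    for d in spotter.landmark_of(q,'wrist'): print(q,np.round(d['xyz'],4),round(d['score'],2))
print(U(-.03,0,.046));unit();rows(U(-.03,0,.085),'btn')
E
```

```text
time: 4.95
eef_pos: [0.4729, -0.2007, 0.1525]
ft_force: [0.6, -0.4, 0.1]
[ 0.52572308 -0.18774689  0.046     ]
tip in unit mm [-84.3  -0.7 131.8]
btn rows [-0.1088  0.0015  0.1316] turn -0.003 t 5.1 F [-0.1 -0.9  0.4] q7 2.25
```

View pics/w3.png

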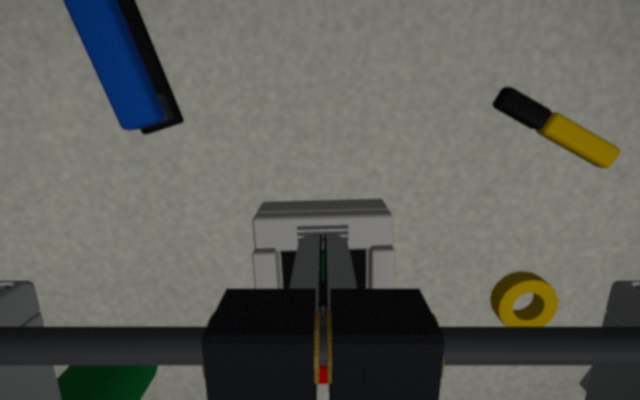

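The recess is now dark at (285,265) and green shows through the finger slit, so the flap has popped open. Next is the button.

```bash
python3 -m jog '[-0.04,0.0015,0.03,0, -0.10,0.0015,0.08,0, -0.1028,0.0015,0.12,0, -0.1028,0.0015,0.14,0, -0.1028,0.0015,0.14,0]' | sed -n '1p;2p;4p'
python3 - <<'E'
from h import *
import cv2
from workcell import viewer
r=viewer.capture('scene');cv2.imwrite('pics/s2.png',cv2.resize(r['img'][170:280,170:330],None,fx=4,fy=4))
unit();rows(U(-.033,0,.019+.046),'touch')
E
```

```text
time: 5.6
eef_pos: [0.5214, -0.1889, 0.0797]
ft_force: [0.3, 0.7, 0.9]
tip in unit mm [-34.   -0.6  61.9]
touch rows [-0.0022  0.0012  0.0318] turn -0.006 t 5.65 F [0.7 0.3 0.4] q7 2.29
```

View pics/s2.png

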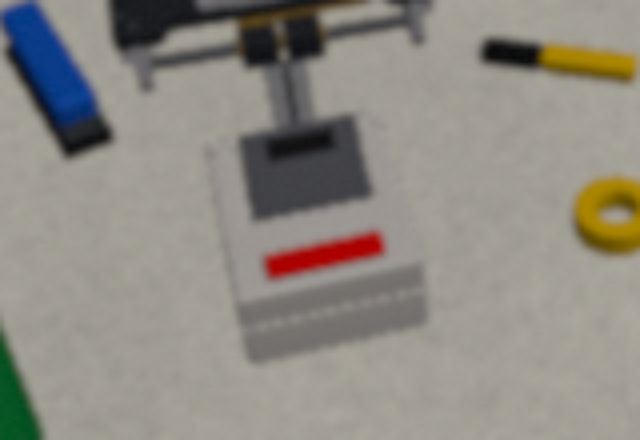

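The crop shows the flap standing open, its face turned to the camera at crop (305,170), with the fingertips in front of it and no contact force. Now I press the button.

```bash
python3 -m jog '[0,0,0.015,0, 0,0,0.028,0, 0,0,0.034,0, 0,0,0.038,0, 0,0,0.038,0]' | sed -n '2p;4p'
python3 -c "
from h import *
unit()"
```

```text
eef_pos: [0.5227, -0.1889, 0.0625]
ft_force: [-1.5, 0.5, 3.5]
tip in unit mm [-33.2  -0.5  43.5]
```

```bash
python3 -m jog '[0,0,0.003,0, 0,0,0.006,0, 0,0,0.007,0, 0,0,0.007,0]' | sed -n '2p;4p'
python3 -c "
from h import *
unit()"
```

```text
eef_pos: [0.5228, -0.1889, 0.0592]
ft_force: [-2.5, 0.9, 9.2]
tip in unit mm [-33.1  -0.5  40.2]
```

```bash
python3 -m jog '[0,0,0.001,0, 0,0,0.0015,0, 0,0,0.0015,0]' | sed -n '2p;4p'
python3 -m jog '[0,0,-0.04,0, 0.01,0,-0.12,0, 0.01,0,-0.2,0, 0.01,0,-0.22,0, 0.01,0,-0.22,0]' | sed -n '1p;2p;4p'
python3 -c "
from h import *
unit();rows(U(.035,0,.019+.135),'behind hi');rows(U(.035,0,.019+.085),'behind lo')"
```

```text
eef_pos: [0.5228, -0.189, 0.0589]
ft_force: [-6.4, 3.1, 21.3]
time: 7.35
eef_pos: [0.5189, -0.1901, 0.1697]
ft_force: [-0.3, 0.5, -1.2]
tip in unit mm [-37.1  -0.8 150.7]
behind hi rows [-0.1442  0.0019  0.0318] turn -0.004 t 7.35 F [-0.3  0.5 -1.2] q7 2.22
behind lo rows [-0.1439  0.0019  0.1318] turn -0.004 t 7.35 F [-0.3  0.5 -1.2] q7 2.22
```

```bash
python3 -m jog '[-0.08,0.002,0.01,0, -0.15,0.002,0.02,0, -0.15,0.002,0.06,0, -0.15,0.002,0.125,0, -0.15,0.002,0.125,0]' | sed -n '1p;2p;4p'
python3 - <<'E'
from h import *
import cv2
from workcell import viewer
r=viewer.capture('scene');cv2.imwrite('pics/s3.png',cv2.resize(r['img'][170:280,170:330],None,fx=4,fy=4))
unit()
for a in [(.0,.085),(-.02,.082),(-.033,.078),(-.036,.065)]: rows(U(a[0],0,a[1]+.019),a)
E
```

```text
time: 7.85
eef_pos: [0.588, -0.1719, 0.1006]
ft_force: [-0.6, -0.4, 0.0]
tip in unit mm [35.1  1.  84.1]
(0.0, 0.085) rows [ 0.0702 -0.0021 -0.0015] turn -0.005 t 7.9 F [-0.   0.1  1.2] q7 2.23
(-0.02, 0.082) rows [ 0.1101 -0.0023  0.0047] turn -0.005 t 7.9 F [-0.   0.1  1.2] q7 2.23
(-0.033, 0.078) rows [ 0.1361 -0.0023  0.0128] turn -0.005 t 7.9 F [-0.   0.1  1.2] q7 2.23
(-0.036, 0.065) rows [ 0.142  -0.0024  0.0388] turn -0.005 t 7.9 F [-0.   0.1  1.2] q7 2.23
```

View pics/s3.png

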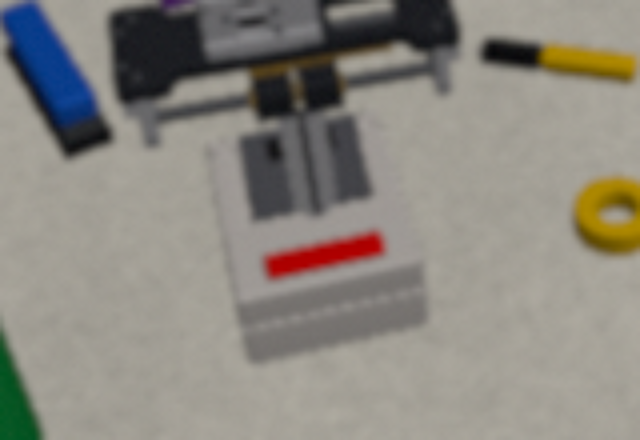

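The fingertips (crop (310,165)) now hang behind the flap, which is still open. I push it over toward the front.

```bash
python3 -m jog '[0.03,-0.001,0,0, 0.06,-0.002,0,0, 0.09,-0.002,0.002,0, 0.115,-0.002,0.005,0, 0.136,-0.002,0.012,0]' | sed -n '1p;2p;4p'
python3 -m jog '[0.008,0,0.012,0, 0.011,0,0.024,0, 0.011,0,0.028,0, 0.011,0,0.028,0]' | sed -n '2p;4p'
python3 -c "
from h import *
unit();rows(U(-.034,0,.019+.055),'press')"
```

```text
time: 8.4
eef_pos: [0.5242, -0.1889, 0.1005]
ft_force: [1.0, -0.4, 0.9]
eef_pos: [0.5192, -0.1895, 0.0851]
ft_force: [-1.1, -0.1, 1.8]
tip in unit mm [-36.8  -0.3  66.1]
press rows [-0.0055  0.0006  0.0222] turn -0.004 t 8.8 F [-1.1 -0.1  1.8] q7 2.3
```

```bash
python3 -m jog '[-0.005,0,0.008,0, -0.005,0,0.015,0, -0.005,0,0.02,0, -0.005,0,0.023,0, -0.005,0,0.023,0]' | sed -n '2p;4p'
python3 -c "
from h import *
unit()"
```

```text
eef_pos: [0.5221, -0.1891, 0.0742]
ft_force: [1.8, 0.3, 2.8]
tip in unit mm [-33.8  -0.5  55.2]
```

```bash
python3 -m jog '[0,0,0.002,0, 0,0,0.004,0, 0,0,0.0045,0, 0,0,0.0045,0]' | sed -n '2p;4p'
python3 -c "
from h import *
unit()"
```

```text
eef_pos: [0.5221, -0.1891, 0.0722]
ft_force: [0.4, 0.5, 5.9]
tip in unit mm [-33.8  -0.5  53.2]
```

```bash
python3 -m jog '[0,0,-0.02,0, 0,0,-0.06,0, 0.05,0,-0.14,0, 0.1,0,-0.22,0, 0.14,0,-0.28,0]' | sed -n '1p;2p;4p'
python3 -m jog '[0.04,0,-0.02,0, 0.04,0,-0.02,0, 0.04,0,-0.02,0]' | sed -n '1p;2p;4p'
python3 - <<'E'
from h import *
import cv2
from workcell import viewer,spotter
r=viewer.capture('wrist');a=r['img'][130:330,200:440]
for q in ['tripped_unit_flap_edge','tripped_unit_button_top']:
    for d in spotter.landmark_of(q,'wrist'): print(q,np.round(d['xyz'],4),round(d['score'],2))
b=viewer.capture('scene')['img'][165:285,160:340]
b=cv2.resize(b,(400,267)); a=cv2.resize(a,(400,333))
cv2.imwrite('pics/f.png',np.vstack([a,b])); unit()
E
```

```text
time: 10.2
eef_pos: [0.4518, -0.205, 0.214]
ft_force: [0.1, 0.3, 0.8]
time: 10.5
eef_pos: [0.4339, -0.2084, 0.2223]
ft_force: [-0.1, -0.2, -0.4]
tip in unit mm [-1.239e+02 -1.000e-01  2.023e+02]
```

View pics/f.png

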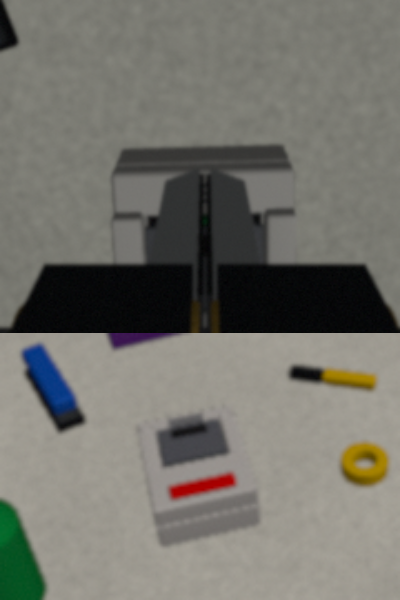

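The scene crop (lower half) shows the flap at about (195,440), with the pad and the grille in front of it visible, so it looks shut. I'll check that numerically against the first picture.

```bash
python3 - <<'E'
import cv2,numpy as np
from workcell import viewer
b=viewer.capture('scene')['img'];a=cv2.imread('pics/scene0.png');s=np.s_[195:260,215:280]
d=cv2.absdiff(a,b)[s].max(2);print('diff max',d.max(),'n>25',(d>25).sum())
o=cv2.resize(cv2.imread('pics/s3.png'),(160,110),interpolation=cv2.INTER_AREA); d=cv2.absdiff(o[25:90,45:110],a[s]).max(2);print('open ref n>25',(d>25).sum())
D=cv2.absdiff(a,b)[120:,:].max(2);ys,xs=np.where(D>40);print('elsewhere',len(xs),xs.min() if len(xs) else '',xs.max() if len(xs) else '')
E
```

```text
diff max 9 n>25 0
open ref n>25 450
elsewhere 145 224 236
```

```bash
python3 -c "
from workcell import workorder;print(workorder.sign_off())"
```

```text
the job is handed in; nothing more can be done
None
```

I handed the job in at about 10.7 s: the red-lamp unit's flap was popped open, its green button pressed fully down (about 21 N at the stop, firmer than needed) and released, and the flap pushed shut, with the final scene picture of the unit matching the first one.

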